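# Mix the beads with the stirrer

### The arm

A 6-joint arm with a two-finger parallel gripper is mounted at the origin on a cart in front of the work surface, level with it; the furniture and walls round the work are solid. World frame = base frame: x ahead of the robot, y to its left, z up, the work surface at z = 0. Lengths are in m, angles in rad, forces in N, time in s.
With the tool pointing down it reaches from about 0.3 to 0.875 m from the base axis. Payload 6.4 kg.
Tool frame: the origin (TCP) lies between the finger pads; the fingertips stand 22 mm ahead of it and the grasp point (between the pads) lies 3 mm ahead of it; z points along the fingers, y is the line along which they close (so a half turn about z gives the same grasp; the last joint's range is limited). The gripper opens to 85 mm and grips with 20 to 120 N. Pads are 22 mm wide; open, the fingers measure 114 mm over their backs; the gripper's body (76 mm by 85 mm) begins 54 mm behind the grasp point. The pads swing forward as they close: fully open they stand 13 mm farther back than shut.
Start: joints at [-1.551, 0.181, 1.607, -0, 1.354, -0.206], TCP at [0.129, -0.56, 0.253] pointing down, gripper open.
Joint ranges: [-2.99, 2.99], [-0.89, 2.07], [0.3, 2.58], [-1.14, 4.28], [0, 2.63], [-3.12, 3.12]. Speed limits (rad/s): [2.57, 2.57, 3.01, 3.14, 3.14, 3.14].

### API

Orientations are given as [roll, pitch, yaw] about the fixed x, y, z axes, in that order (R = Rz(yaw) Ry(pitch) Rx(roll)).
In Python, from workcell import env gives the robot as it stands. The module is installed in compiled form; this text tells all that it offers.
- The arm moves only by the tool servo_tool, never from a script. Its arguments are lists of equal length, an entry for each row: "twist": the turn, a rotation vector about the tool's x, y, z in units of 10 degrees (1.0 is 10 degrees), a list of three; "dp": the shift along the tool's x, y, z in units of 30 mm (1.0 is 30 mm), a list of three; "jaw": the closure, from 0 (fully open) to 1 (shut). A call has 1 to 8 rows; each row is the pose to reach, as a shift and turn from the pose commanded when the call began, along the tool's axes at that moment; what a row does not reach only later rows make up. A row lasts 1/8 s, in which the tool goes at most 62.5 mm and 10.7 degrees, less where a joint would pass 70% of its speed; a pose out of reach is approached as far as the arm can. A call with a gripper value outside its range is refused whole. The fingers move at their own pace and stop on an object; "newtons" is the grip in N (left out, the last holds). Time passes only in rows, so rows that repeat a pose let the fingers close. It gives the time, the measured TCP pose, the force, the opening and the grip force at its end, in the units of the state.
- env.read_state(): the state, without advancing time (a new reading comes with each control period).
- env.camera(name): name is "scene" or "top" or "wrist"; returns a dict with "image" (384x512x3 uint8, blue, green, red), "fovy" (degrees; the focal length in pixels is half the picture's height over the tangent of half this angle, whatever the lens; pixels are square), "cx", "cy" (the principal point, pixels), "D" ([k1, k2, p1, p2, k3] as OpenCV has them; the pictures are not rectified), "world_from_camera" (4x4, takes a point from camera to world coordinates). Camera axes: x right, y down, z forward; pixel columns grow to the right and rows downward; lengths in m; the calibration is good to about 2 mm. A picture is of the moment at which its call begins. There is no depth.
- env.sign_off(): hands the job in; it is judged then, once.
The state is a dict: "time_s": time; "joint_pos": joint angles; "joint_velocities": joint speeds; "joint_torque": joint torques, N m; "ee_pos": TCP position; "ee_rot": TCP orientation; "contact_force": force on the tool from outside, world axes, zero at the start; "moment": the same for the moment, N m; "gripper_width": opening from 0.0 (shut) to 1.0 (fully open); "gripper_force": force on a finger pad.
Only numpy, scipy, OpenCV 4.12 (cv2) and the standard library are available. Lean on these libraries where they do the work, as an engineer would, in place of code of your own. Each camera call takes 0.05 s, during which the arm holds its last target. There are 200 camera calls.

### The job

Take the green-handled stirrer out of the petri dish and mix the orange and blue beads in the white dish with it: starting on the side of the dish nearest the robot, with the stirrer's foot right down among the beads close to the dish's floor, stir two full rounds clockwise (seen from above), keeping the foot's edge within about a centimetre of the dish's wall so that it pushes the beads along. Then stand the stirrer upright in the petri dish again and let go, with all the beads still in the white dish and both dishes about where they were.

Things in the scene. Friction and masses are not known exactly. Their poses are not given: they have to be found in the camera images.
- stirrer: hand stirrer, 132 mm long, about 90 g, standing upright by itself on its flat foot in the petri dish: a steel foot disc 34 mm across and 10 mm thick, an 8 mm steel shaft, and at the top a round green grip 18 mm across from 86 to 128 mm above the foot's underside. Round, so it can be gripped from any side; grip it firmly, as pushed beads press on the foot with up to about 10 N and can swivel it in the fingers. Origin: centre of the foot's underside; z runs up along the shaft
- dish: heavy (1.3 kg) loose round white porcelain dish, 130 mm across the rim and 45 mm high, inside about 114 mm across; its flat inner floor is 6 mm above the bench. It holds six beads in a ring round an empty centre (about 56 mm clear). Origin: centre of its underside; it starts with x pointing away from the robot, y to the robot's left, z up
- petri: loose shallow clear petri dish, 87 mm across, rim 13 mm high, floor 2 mm thick, in which the stirrer stands. Origin: centre of its underside
- cone_lamp: obstacle, not to be handled: fixed lamp stand at the right of the bench, a thin post 370 mm high on a flat foot (post 46 mm farther from the robot and 107 mm farther left than this origin), with an arm at 290 mm height that reaches from the post about 200 mm towards the robot and to the right, to a small lamp head. Rise to 450 mm or pass well to its left before swinging past it. Origin: a point at bench height, under the arm
- bead_orange_1: a chunky orange bead, a flat-faced pill 20 mm across and 16 mm high, 12 g, slippery, lying loose in the white dish; it starts about 41 mm from the dish's centre. Origin: centre of its flat underside
- bead_orange_2: a chunky orange bead, a flat-faced pill 20 mm across and 16 mm high, 12 g, slippery, lying loose in the white dish; it starts about 41 mm from the dish's centre. Origin: centre of its flat underside
- bead_orange_3: a chunky orange bead, a flat-faced pill 20 mm across and 16 mm high, 12 g, slippery, lying loose in the white dish; it starts about 41 mm from the dish's centre. Origin: centre of its flat underside
- bead_blue_1: a chunky blue bead, a flat-faced pill 20 mm across and 16 mm high, 12 g, slippery, lying loose in the white dish; it starts about 41 mm from the dish's centre. Origin: centre of its flat underside
- bead_blue_2: a chunky blue bead, a flat-faced pill 20 mm across and 16 mm high, 12 g, slippery, lying loose in the white dish; it starts about 41 mm from the dish's centre. Origin: centre of its flat underside
- bead_blue_3: a chunky blue bead, a flat-faced pill 20 mm across and 16 mm high, 12 g, slippery, lying loose in the white dish; it starts about 41 mm from the dish's centre. Origin: centre of its flat underside
Not all that is in view belongs to the job. What is shaped like the stirrer but purple or turquoise is not meant. What is shaped like the petri but turquoise is not meant.

How it is judged:
By the outcome, as a careful person would: the job done as asked, in the order asked, and still so for the second after the job is handed in, with the robot touching nothing.
It also fails if it takes over 72 s, if anything falls off the work surface, if the arm or the gripper's body presses on something with over 40 N, if the wrist force passes 120 N, or if a joint passes its speed limit or range.

## Working session

There is one attempt and no reset: what is moved stays moved. The work goes in short steps, Python scripts to look and compute and a tool call to move; the robot and the scene stay as the last step left them, time stands still between calls to the robot, and variables do not carry over. Pictures are saved under pics/ and viewed, at most 10 in all, crops included, and the job is handed in when it is done.

Besides the shell and the picture viewer there is one more tool, called after ">>>" as a command line: name --argument value ..., lists and objects as JSON in quotes. servo_tool: Moves the arm, as the interface text tells. Its arguments: {"type":"object","properties":{"twist":{"type":"array","items":{"type":"array","items":{"type":"number"}}},"dp":{"type":"array","items":{"type":"array","items":{"type":"number"}}},"jaw":{"type":"array","items":{"type":"number"}},"newtons":{"type":"number"}},"required":["twist","dp","jaw"]}

```bash
mkdir -p pics
cat > h.py <<'E'
import numpy as np, cv2
from workcell import env
def cam(n):
    c=env.camera(n); h=c["image"].shape[0]; f=h/2/np.tan(np.radians(c["fovy"])/2)
    c["K"]=np.array([[f,0,c["cx"]],[0,f,c["cy"]],[0,0,1.]]); c["D"]=np.array(c["D"],float); c["T"]=np.array(c["world_from_camera"]); return c
def back(c,uv,z):
    p=cv2.undistortPoints(np.array(uv,float).reshape(-1,1,2),c["K"],c["D"]).reshape(-1,2)
    d=np.c_[p,np.ones(len(p))]@c["T"][:3,:3].T; o=c["T"][:3,3]
    return o+d*((z-o[2])/d[:,2])[:,None]
def proj(c,P):
    T=np.linalg.inv(c["T"]); return cv2.projectPoints(np.array(P,float).reshape(-1,1,3),cv2.Rodrigues(T[:3,:3])[0],T[:3,3],c["K"],c["D"])[0].reshape(-1,2)
E
python3 - <<'E'
from h import *
for n in("scene","top"):
    c=cam(n); cv2.imwrite(f"pics/{n}0.png",c["image"]); print(n,c["fovy"],c["D"],c["T"].round(3).tolist())
s=env.read_state(); print(s)
E
```

```text
scene 52.00505433399042 [0.01125547 0.         0.         0.         0.        ] [[-0.501, 0.343, -0.795, 1.57], [0.865, 0.224, -0.448, 0.601], [0.025, -0.912, -0.409, 0.619], [0.0, 0.0, 0.0, 1.0]]
top 45.94616879664458 [-0.11884066  0.          0.          0.          0.        ] [[-0.012, -0.984, 0.179, 0.221], [-1.0, 0.013, 0.002, -0.036], [-0.004, -0.179, -0.984, 1.472], [0.0, 0.0, 0.0, 1.0]]
{'time_s': 0.1, 'joint_pos': array([-1.55127862e+00,  1.81470377e-01,  1.60789662e+00,  1.61783175e-05,
        1.35380178e+00, -2.06331822e-01]), 'joint_velocities': array([-0.00077606, -0.00025432, -0.00382217,  0.00128756,  0.00186488,
        0.00050397]), 'joint_torque': array([ 3.86543716e-04, -4.45876729e+01, -3.52238774e+01, -3.49874608e-04,
        4.13756366e-03,  1.78310495e-05]), 'ee_pos': array([ 0.12875708, -0.55993025,  0.25247768]), 'ee_rot': array([-3.14005320e+00, -3.38360282e-04,  2.25845775e-01]), 'contact_force': array([-0.51803826, -0.99012992, -0.28958017]), 'moment': array([ 0.06733847, -0.01331199, -0.0030759 ]), 'gripper_force': 0.0, 'gripper_width': 0.9983128217713686}
```

View pics/scene0.png

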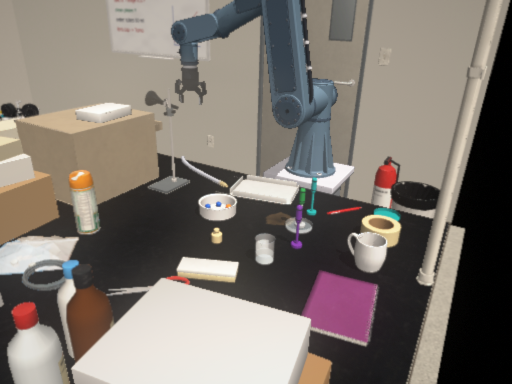

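View pics/top0.png

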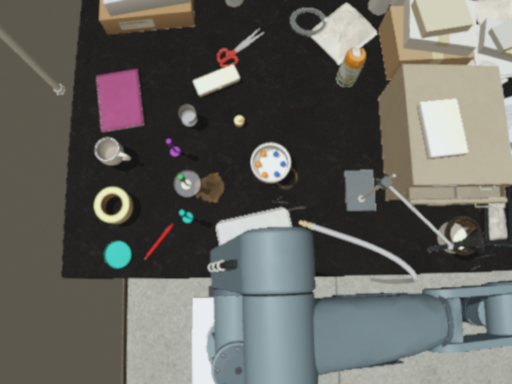

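Run:
```python
from h import *
ct=cam("top"); cs=cam("scene")
def blobs(c,lo,hi,box,mn=4):
    h=cv2.cvtColor(c["image"],cv2.COLOR_BGR2HSV); m=cv2.inRange(h,lo,hi)
    k=np.zeros_like(m); u0,v0,u1,v1=box; k[v0:v1,u0:u1]=m[v0:v1,u0:u1]
    n,l,s,ce=cv2.connectedComponentsWithStats(k); return k,[(s[i].tolist(),ce[i].round(1).tolist()) for i in range(1,n) if s[i][4]>=mn]
# dish outer rim in top
k,b=blobs(ct,(0,0,130),(180,255,255),(240,135,300,190)); print("dish",b)
cn=max(cv2.findContours(k,cv2.RETR_EXTERNAL,cv2.CHAIN_APPROX_NONE)[0],key=cv2.contourArea)
for z in(.03,.045):
    P=back(ct,cn,z); print(z,cv2.minEnclosingCircle(P[:,:2].astype(np.float32)))
k,b=blobs(cs,(0,0,130),(180,255,255),(190,185,245,225)); print("dish scene",b)
for n,c,lo,hi,bx in(("green",ct,(45,80,30),(78,255,255),(160,160,215,215)),("greenS",cs,(45,80,30),(78,255,255),(280,175,320,240)),
 ("turqT",ct,(80,80,30),(98,255,255),(170,195,200,230)),("turqS",cs,(80,80,30),(98,255,255),(295,165,330,230)),
 ("purpT",ct,(125,80,30),(160,255,255),(155,130,190,165)),("purpS",cs,(125,80,30),(160,255,255),(280,195,310,255)),
 ("orange",ct,(5,120,100),(22,255,255),(250,140,292,185)),("blue",ct,(100,120,60),(125,255,255),(250,140,292,185))):
    _,b=blobs(c,lo,hi,bx); print(n,b)
    for s,ce in b: print("  z.13",back(c,[ce],.13).round(3).tolist(),"z.11",back(c,[ce],.11).round(3).tolist(),"z.02",back(c,[ce],.022).round(3).tolist())
# petri in top: upscaled crop
cr=lambda c,u,v,w,h,f:cv2.resize(c["image"][v:v+h,u:u+w],None,fx=f,fy=f,interpolation=cv2.INTER_CUBIC)
a=cr(ct,155,130,140,95,5); b=cr(cs,185,165,140,95,5)
cv2.imwrite("pics/ct.png",cr(ct,155,130,150,110,5)); cv2.imwrite("pics/cs.png",cr(cs,185,165,150,90,5))
```

```text
dish [([250, 142, 41, 41, 1292], [270.2, 162.1])]
0.03 ((0.5838189125061035, -0.09728434681892395), 0.06822089105844498)
0.045 ((0.5800467133522034, -0.09664350748062134), 0.06751230359077454)
dish scene [([221, 185, 7, 2, 12], [224.4, 185.4]), ([198, 185, 47, 36, 1060], [220.6, 203.7])]
green [([178, 174, 6, 7, 34], [180.6, 177.0])]
  z.13 [[0.515, 0.18, 0.13]] z.11 [[0.52, 0.183, 0.11]] z.02 [[0.539, 0.197, 0.022]]
greenS [([299, 188, 7, 16, 84], [302.1, 195.3])]
  z.13 [[0.556, 0.198, 0.13]] z.11 [[0.514, 0.181, 0.11]] z.02 [[0.331, 0.109, 0.022]]
turqT [([178, 208, 16, 16, 179], [185.7, 215.8])]
  z.13 [[0.396, 0.163, 0.13]] z.11 [[0.399, 0.166, 0.11]] z.02 [[0.41, 0.179, 0.022]]
turqS [([306, 177, 11, 39, 181], [312.4, 198.9])]
  z.13 [[0.563, 0.234, 0.13]] z.11 [[0.521, 0.219, 0.11]] z.02 [[0.34, 0.153, 0.022]]
purpT [([165, 138, 17, 20, 188], [172.9, 148.0])]
  z.13 [[0.607, 0.205, 0.13]] z.11 [[0.613, 0.209, 0.11]] z.02 [[0.638, 0.225, 0.022]]
purpS [([290, 205, 13, 45, 236], [297.3, 229.3])]
  z.13 [[0.754, 0.272, 0.13]] z.11 [[0.721, 0.258, 0.11]] z.02 [[0.574, 0.199, 0.022]]
orange [([261, 151, 5, 5, 22], [262.9, 153.1]), ([256, 162, 5, 5, 19], [257.6, 163.8]), ([262, 173, 5, 4, 16], [264.0, 174.5])]
  z.13 [[0.587, -0.072, 0.13]] z.11 [[0.592, -0.072, 0.11]] z.02 [[0.616, -0.074, 0.022]]
  z.13 [[0.553, -0.055, 0.13]] z.11 [[0.558, -0.055, 0.11]] z.02 [[0.58, -0.056, 0.022]]
  z.13 [[0.519, -0.074, 0.13]] z.11 [[0.524, -0.074, 0.11]] z.02 [[0.544, -0.077, 0.022]]
blue [([274, 152, 4, 4, 12], [275.5, 153.5]), ([281, 162, 4, 4, 12], [282.5, 163.5]), ([275, 172, 4, 4, 12], [276.3, 173.8])]
  z.13 [[0.585, -0.11, 0.13]] z.11 [[0.59, -0.111, 0.11]] z.02 [[0.614, -0.116, 0.022]]
  z.13 [[0.553, -0.131, 0.13]] z.11 [[0.558, -0.132, 0.11]] z.02 [[0.58, -0.138, 0.022]]
  z.13 [[0.521, -0.111, 0.13]] z.11 [[0.526, -0.112, 0.11]] z.02 [[0.545, -0.117, 0.022]]
```

View pics/ct.png

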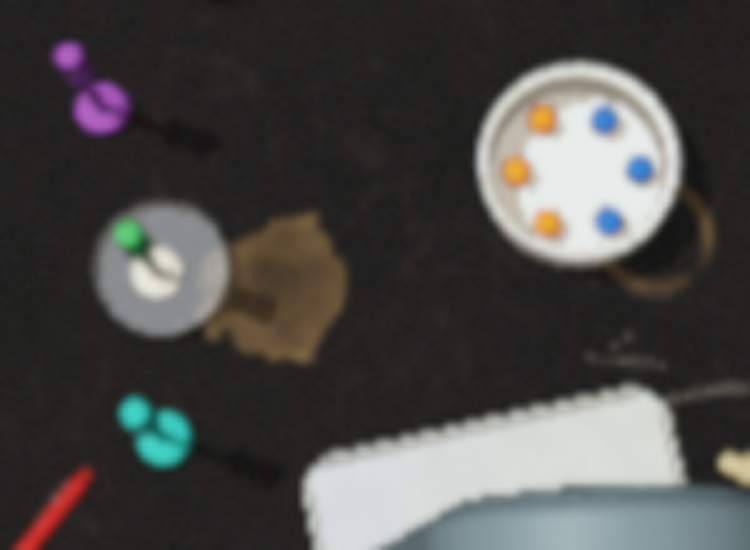

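View pics/cs.png

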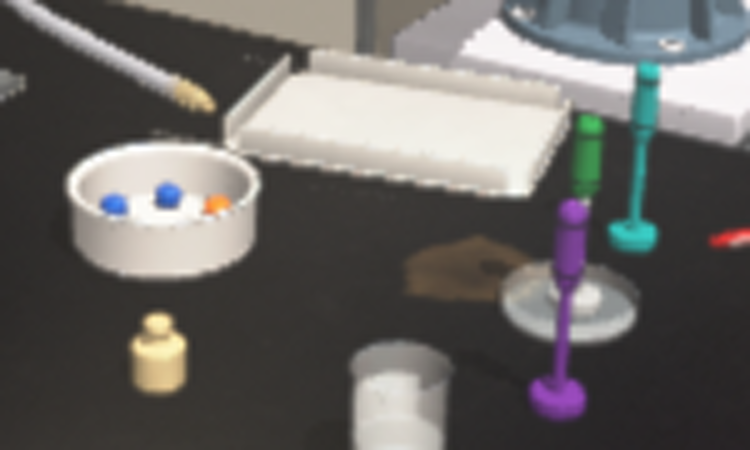

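The top view shows the white dish rim centred at (270.8,162.6), and the petri dish at (187.4,183.6) with the stirrer foot at (186.2,184.4) and green head at (180.4,177.2). The purple stirrer is farther from the robot and the turquoise one nearer, so I'll close the fingers along world y. The scene view confirms the stirrer stands upright. First move: rise above the lamp and turn to yaw 0.

>>> servo_tool --twist '[[0, 0, 0], [0, 0, 0], [0, 0, 0.65], [0, 0, 1.294], [0, 0, 1.294], [0, 0, 1.294], [0, 0, 1.294], [0, 0, 1.294]]' --dp '[[0, 0, -1.5], [0, 0, -3.5], [0, 0, -5.5], [0, 0, -7.3], [0, 0, -8.4], [0, 0, -8.4], [0, 0, -8.4], [0, 0, -8.4]]' --jaw '[0.3, 0.3, 0.3, 0.3, 0.3, 0.3, 0.3, 0.3]'

```text
time_s: 1.2
ee_pos: [0.1287, -0.5601, 0.5032]
ee_rot: [-3.138, 0.0, -0.0]
contact_force: [0.6, -0.1, -0.1]
gripper_width: 0.702
gripper_force: 0.0
```

Run:
```python
from h import *
ct=cam("top")
px=lambda a,u,v:[(a[0]+.5)/5-.5+u,(a[1]+.5)/5-.5+v]
print("petri",back(ct,[px((162,268),155,130)],.008),"foot",back(ct,[px((156,272),155,130)],.011),"head",back(ct,[px((126,233),155,130)],.132),"dish",back(ct,[px((579,163),155,130)],.045))
print("purp",back(ct,[px((101,107),155,130)],.01),"turq",back(ct,[px((163,438),155,130)],.01))
cs=cam("scene"); print("sc foot",back(cs,[px((577,294),185,165)],.012),"headtop",back(cs,[px((590,117),185,165)],.13), "dish rim",back(cs,[px((164,177),185,165)],.045))
s=env.read_state(); print(s["ee_pos"],s["ee_rot"],s["joint_pos"],s["time_s"])
```

```text
petri [[0.5206121 0.1777838 0.008    ]] foot [[0.51735898 0.18129007 0.011     ]] head [[0.5172546  0.18200354 0.132     ]] dish [[ 0.57897902 -0.09766545  0.045     ]]
purp [[0.63097887 0.2202983  0.01      ]] turq [[0.40714328 0.17541204 0.01      ]]
sc foot [[0.51739439 0.18337382 0.012     ]] headtop [[0.50337947 0.1766927  0.13      ]] dish rim [[ 0.5741382  -0.10037278  0.045     ]]
[ 0.12872659 -0.56020179  0.50379842] [-3.13909921e+00  8.63798128e-05 -3.95074247e-05] [-1.55131399e+00  1.01317720e-01  1.20619777e+00 -3.90609966e-05
  1.83657182e+00  1.95117392e-02] 1.3
```

>>> servo_tool --twist '[[0, 0, 0], [0, 0, 0], [0, 0, 0], [0, 0, 0], [0, 0, 0], [0, 0, 0], [0, 0, 0], [0, 0, 0]]' --dp '[[0.5, -1, 0], [1.3, -2.5, 0], [2.2, -4.2, 0], [3.1, -6, 0], [4, -7.7, 0], [4.9, -9.4, 0], [5.8, -11.1, 0], [6.7, -12.8, 0]]' --jaw '[0.3, 0.3, 0.3, 0.3, 0.3, 0.3, 0.3, 0.3]'

```text
time_s: 2.3
ee_pos: [0.3301, -0.1746, 0.5049]
ee_rot: [-3.141, -0.0, -0.001]
contact_force: [1.1, 0.2, -0.3]
gripper_width: 0.701
gripper_force: 0.0
```

>>> servo_tool --twist '[[0, 0, 0], [0, 0, 0], [0, 0, 0], [0, 0, 0], [0, 0, 0], [0, 0, 0], [0, 0, 0], [0, 0, 0]]' --dp '[[0.9, -1.7, 0], [1.8, -3.4, 0], [2.7, -5.1, 0], [3.6, -6.9, 0], [4.5, -8.6, 1], [5.4, -10.3, 2], [6.23, -11.9, 3.5], [6.23, -11.9, 5]]' --jaw '[0.3, 0.3, 0.3, 0.3, 0.3, 0.3, 0.3, 0.3]'

```text
time_s: 3.3
ee_pos: [0.5174, 0.1832, 0.3539]
ee_rot: [-3.141, -0.001, 0.003]
contact_force: [0.1, 0.6, -0.6]
gripper_width: 0.702
gripper_force: 0.0
```

>>> servo_tool --twist '[[0, 0, 0], [0, 0, 0], [0, 0, 0], [0, 0, 0]]' --dp '[[0, 0, 1], [0, 0, 1.5], [0, 0, 1.5], [0, 0, 1.5]]' --jaw '[0.3, 0.3, 0.3, 0.3]'

```text
time_s: 3.8
ee_pos: [0.5175, 0.1804, 0.3121]
ee_rot: [-3.141, -0.003, -0.001]
contact_force: [0.4, -0.9, -0.7]
gripper_width: 0.703
gripper_force: 0.0
```

Run:
```python
from h import *
c=cam("wrist"); cv2.imwrite("pics/w1.png",c["image"]); print(c["T"].round(3))
print(proj(c,[[.517,.181,.13],[.517,.181,.012]]))
s=env.read_state(); print(s["ee_pos"],s["ee_rot"],s["joint_pos"],s["time_s"])
```

```text
[[-0.001 -0.956 -0.293  0.592]
 [-1.     0.001  0.001  0.18 ]
 [-0.001  0.293 -0.956  0.433]
 [ 0.     0.     0.     1.   ]]
[[253.02443995 177.86453632]
 [253.24973232 155.6556268 ]]
[0.51757215 0.18044578 0.31227514] [-3.14116796e+00 -3.25779767e-03 -4.65684736e-04] [1.18838865e-01 7.37120838e-02 1.60663078e+00 3.41472499e-05
 1.45796460e+00 1.69009640e+00] 3.85
```

View pics/w1.png

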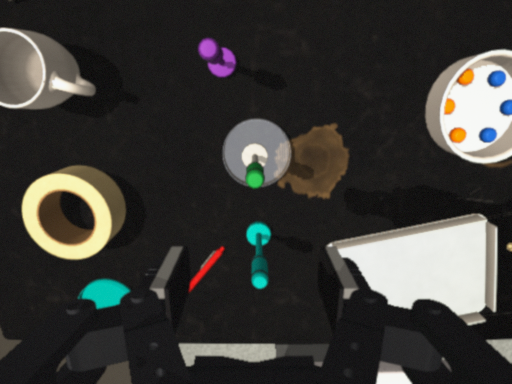

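The wrist view shows the green head at about (255,178) and the foot at (255,155). That puts the stirrer at roughly (0.517,0.180), right under the tool with the space around it clear. Next: descend and grip at 120 N.

>>> servo_tool --twist '[[0, 0, 0], [0, 0, 0], [0, 0, 0], [0, 0, 0], [0, 0, 0], [0, 0, 0], [0, 0, 0], [0, 0, 0]]' --dp '[[0, 0, 1], [0, 0, 2.2], [0, 0, 3.5], [0, 0, 4.6], [0, 0, 5.5], [0, 0, 6.2], [0, 0, 6.7], [0, 0, 6.7]]' --jaw '[0.3, 0.3, 0.3, 0.3, 0.3, 0.3, 0.3, 0.3]'

```text
time_s: 4.85
ee_pos: [0.5166, 0.1804, 0.1091]
ee_rot: [3.141, 0.001, -0.0]
contact_force: [0.2, 0.2, -0.3]
gripper_width: 0.702
gripper_force: 0.0
```

>>> servo_tool --twist '[[0, 0, 0], [0, 0, 0], [0, 0, 0], [0, 0, 0], [0, 0, 0], [0, 0, 0], [0, 0, 0], [0, 0, 0]]' --dp '[[0, 0, 0.05], [0, 0, 0.05], [0, 0, 0.05], [0, 0, 0.05], [0, 0, 0.05], [0, 0, 0.05], [0, 0, 0.05], [0, 0, 0.05]]' --jaw '[0.5, 0.6, 0.7, 0.8, 0.9, 1, 1, 1]' --newtons 120

```text
time_s: 5.85
ee_pos: [0.5173, 0.1806, 0.1085]
ee_rot: [-3.142, -0.001, -0.0]
contact_force: [-0.5, 0.2, 5.6]
gripper_width: 0.182
gripper_force: 116.9
```

Run:
```python
from h import *
s=env.read_state(); print(s)
```

```text
{'time_s': 5.85, 'joint_pos': array([ 1.19230341e-01,  2.97317840e-01,  1.78644241e+00, -8.03268267e-05,
        1.05657797e+00,  1.69011638e+00]), 'joint_velocities': array([-0.00105708, -0.00017665, -0.00143839,  0.00010816, -0.00086676,
       -0.00126667]), 'joint_torque': array([ 1.78662110e-01, -4.18458724e+01, -2.76279527e+01,  1.03105498e-01,
       -2.10153353e-01,  6.83300867e-03]), 'ee_pos': array([0.51725827, 0.18058819, 0.10848192]), 'ee_rot': array([-3.14151282e+00, -1.25384220e-03, -5.03006527e-05]), 'contact_force': array([-0.51148323,  0.17807443,  5.57997223]), 'moment': array([-0.083235  ,  0.11350426, -0.01449749]), 'gripper_force': 116.86441788682714, 'gripper_width': 0.18176070084850204}
```

>>> servo_tool --twist '[[0, 0, 0], [0, 0, 0], [0, 0, 0], [0, 0, 0], [0, 0, 0], [0, 0, 0], [0, 0, 0], [0, 0, 0]]' --dp '[[0, 0, -0.3], [0, 0, -1], [0, 0, -2], [0, 0, -3.2], [0.2, 0.8, -4], [0.5, 2, -4], [0.8, 3.5, -4], [1.1, 5, -4]]' --jaw '[1, 1, 1, 1, 1, 1, 1, 1]'

```text
time_s: 6.85
ee_pos: [0.5495, 0.0295, 0.2279]
ee_rot: [-3.141, 0.0, 0.001]
contact_force: [0.7, 0.4, -1.2]
gripper_width: 0.179
gripper_force: 117.0
```

>>> servo_tool --twist '[[0, 0, 0], [0, 0, 0], [0, 0, 0], [0, 0, 0], [0, 0, 0], [0, 0, 0]]' --dp '[[0.35, 1.5, 0], [0.7, 3, 0], [0.95, 4, 0], [0.98, 4.25, 0], [0.98, 4.25, 0], [0.98, 4.25, 0]]' --jaw '[1, 1, 1, 1, 1, 1]'

```text
time_s: 7.6
ee_pos: [0.5788, -0.0956, 0.2277]
ee_rot: [-3.141, 0.0, 0.001]
contact_force: [0.1, 0.3, -1.4]
gripper_width: 0.184
gripper_force: 117.1
```

Run:
```python
from h import *
c=cam("wrist"); cv2.imwrite("pics/w2.png",c["image"])
s=env.read_state(); print(s["ee_pos"],s["ee_rot"],s["gripper_width"],s["time_s"])
# draw predicted circles
im=c["image"].copy(); t=np.linspace(0,2*np.pi,90)
for r,z,col in((.065,.045,(0,0,255)),(.057,.006,(0,255,0))):
    p=proj(c,np.c_[.5795+r*np.cos(t),-.097+r*np.sin(t),0*t+z]); cv2.polylines(im,[p.astype(np.int32)],True,col,1)
cv2.imwrite("pics/w2.png",cv2.resize(im,(800,600)))
t0=cv2.imread("pics/top0.png"); ct=cam("top")
p=proj(ct,np.c_[.5795+.065*np.cos(t),-.097+.065*np.sin(t),0*t+.045]); 
cv2.imwrite("pics/t_before.png",t0)
```

```text
[ 0.57883802 -0.09557928  0.22778489] [-3.14117968e+00  2.89869570e-04  1.44779244e-03] 0.1820862256870325 7.65
```

View pics/w2.png

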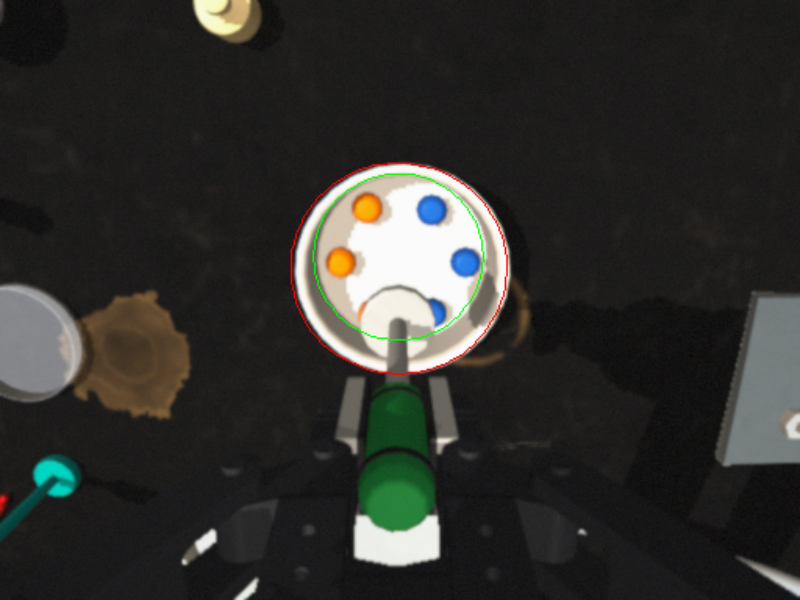

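The rim overlay agrees to about 1 mm (seen edges at x≈296–508, y≈164–372), so the dish centre is about (0.579,-0.0975). The stirrer hangs straight. Now I'll lower it into the clear centre, then move to the near side.

>>> servo_tool --twist '[[0, 0, 0], [0, 0, 0], [0, 0, 0], [0, 0, 0], [0, 0, 0], [0, 0, 0], [0, 0, 0], [0, 0, 0]]' --dp '[[0, 0.06, 0.4], [0, 0.06, 1], [0, 0.06, 1.7], [0, 0.06, 2.4], [0, 0.06, 3], [0, 0.06, 3.5], [0, 0.06, 3.78], [0, 0.06, 3.78]]' --jaw '[1, 1, 1, 1, 1, 1, 1, 1]'

```text
time_s: 8.7
ee_pos: [0.579, -0.0987, 0.114]
ee_rot: [-3.141, 0.0, -0.0]
contact_force: [0.7, 0.5, -1.1]
gripper_width: 0.182
gripper_force: 117.6
```

>>> servo_tool --twist '[[0, 0, 0], [0, 0, 0], [0, 0, 0], [0, 0, 0], [0, 0, 0], [0, 0, 0]]' --dp '[[-0.2, 0, 0], [-0.45, 0, 0], [-0.7, 0, 0], [-0.95, 0, 0], [-1.15, 0, 0], [-1.15, 0, 0]]' --jaw '[1, 1, 1, 1, 1, 1]'

```text
time_s: 9.45
ee_pos: [0.5441, -0.0987, 0.1144]
ee_rot: [-3.142, 0.0, -0.0]
contact_force: [0.3, -0.7, 0.0]
gripper_width: 0.182
gripper_force: 117.2
```

>>> servo_tool --twist '[[0, 0, 0], [0, 0, 0], [0, 0, 0], [0, 0, 0], [0, 0, 0], [0, 0, 0], [0, 0, 0], [0, 0, 0]]' --dp '[[0.04, -0.33, 0], [0.15, -0.61, 0], [0.34, -0.84, 0], [0.58, -1.03, 0], [0.85, -1.14, 0], [1.15, -1.18, 0], [1.45, -1.14, 0], [1.73, -1.03, 0]]' --jaw '[1, 1, 1, 1, 1, 1, 1, 1]'

```text
time_s: 10.45
ee_pos: [0.597, -0.068, 0.1142]
ee_rot: [-3.141, 0.0, -0.0]
contact_force: [-0.9, -0.1, -1.2]
gripper_width: 0.182
gripper_force: 117.1
```

Run:
```python
from h import *
c=cam("wrist"); im=c["image"].copy(); t=np.linspace(0,2*np.pi,90)
s=env.read_state(); e=s["ee_pos"]; print(e,s["ee_rot"],s["contact_force"])
for x,y,r,z,col in((.579,-.0975,.065,.045,(0,0,255)),(.579,-.0975,.057,.006,(0,255,0)),(e[0],e[1],.017,e[2]-.0965,(255,0,255))):
    p=proj(c,np.c_[x+r*np.cos(t),y+r*np.sin(t),0*t+z]); cv2.polylines(im,[p.astype(np.int32)],True,col,1)
cv2.imwrite("pics/w3.png",cv2.resize(im,(800,600),interpolation=cv2.INTER_CUBIC))
```

```text
[ 0.59806867 -0.06875392  0.1145414 ] [ 3.14115928e+00 -1.34596954e-03 -5.57125465e-04] [-0.75288595 -0.63089295  0.09234493]
```

View pics/w3.png

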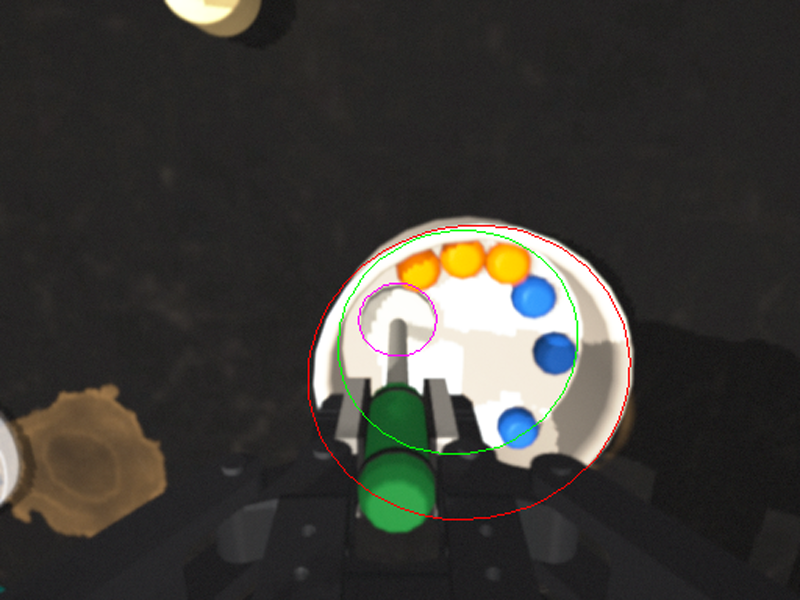

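The foot (magenta, ~(397,320)) is about 5 mm from the wall and pushing the train of beads. The dish looks about 2 mm farther out than I assumed, with its rim top at row 217 against a predicted 225, so I'll shift the circle by +1.5 mm in x and carry on.

>>> servo_tool --twist '[[0, 0, 0], [0, 0, 0], [0, 0, 0], [0, 0, 0], [0, 0, 0], [0, 0, 0], [0, 0, 0], [0, 0, 0]]' --dp '[[0.29, 0.18, 0], [0.47, 0.42, 0], [0.59, 0.7, 0], [0.63, 1, 0], [0.59, 1.29, 0], [0.47, 1.57, 0], [0.29, 1.81, 0], [0.05, 1.99, 0]]' --jaw '[1, 1, 1, 1, 1, 1, 1, 1]'

```text
time_s: 11.5
ee_pos: [0.5981, -0.1275, 0.1146]
ee_rot: [-3.141, -0.001, -0.001]
contact_force: [0.9, 3.6, 0.0]
gripper_width: 0.178
gripper_force: 117.5
```

>>> servo_tool --twist '[[0, 0, 0], [0, 0, 0], [0, 0, 0], [0, 0, 0], [0, 0, 0], [0, 0, 0], [0, 0, 0], [0, 0, 0]]' --dp '[[-0.28, 0.12, 0], [-0.58, 0.15, 0], [-0.87, 0.12, 0], [-1.15, 0, 0], [-1.39, -0.18, 0], [-1.57, -0.42, 0], [-1.69, -0.7, 0], [-1.73, -1, 0]]' --jaw '[1, 1, 1, 1, 1, 1, 1, 1]'

```text
time_s: 12.5
ee_pos: [0.5481, -0.0988, 0.116]
ee_rot: [3.138, -0.006, 0.0]
contact_force: [6.9, -2.4, -1.2]
gripper_width: 0.186
gripper_force: 117.6
```

Run:
```python
from h import *
c=cam("wrist"); im=c["image"].copy(); t=np.linspace(0,2*np.pi,90)
s=env.read_state(); e=s["ee_pos"]; print(e,s["ee_rot"],s["contact_force"])
for x,y,r,z,col in((.5805,-.0978,.065,.045,(0,0,255)),(.5805,-.0978,.057,.006,(0,255,0)),(e[0],e[1],.017,e[2]-.0965,(255,0,255))):
    p=proj(c,np.c_[x+r*np.cos(t),y+r*np.sin(t),0*t+z]); cv2.polylines(im,[p.astype(np.int32)],True,col,1)
cv2.imwrite("pics/w4.png",cv2.resize(im,(800,600),interpolation=cv2.INTER_CUBIC))
```

```text
[ 0.54797801 -0.09778815  0.11596396] [ 3.13849461e+00 -6.03744792e-03  4.09952852e-04] [ 5.71049142 -0.63509986 -0.33137067]
```

View pics/w4.png

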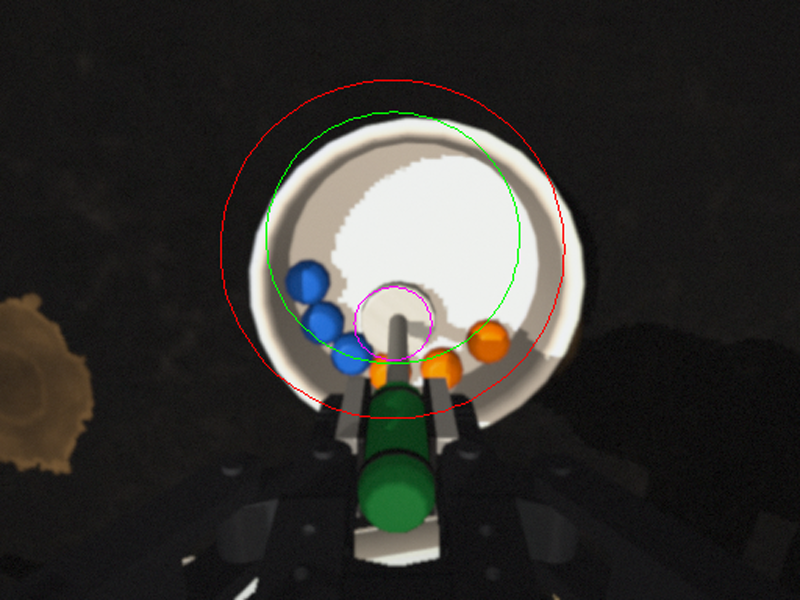

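The dish has been dragged about 14 mm towards the robot and 8 mm to the right. An orange bead is caught between the foot and the near wall, around (385,372). I'll measure the dish accurately, put it back, and redo the stirring with tracking.

```bash
cat >> h.py <<'E'
from scipy.optimize import minimize
def rimfit(c,img,x0,sp=.03):
    g=cv2.GaussianBlur(cv2.cvtColor(img,cv2.COLOR_BGR2GRAY).astype(np.float32),(3,3),0); t=np.linspace(0,2*np.pi,180,endpoint=False)
    def sm(x,y,r):
        p=proj(c,np.c_[x+r*np.cos(t),y+r*np.sin(t),0*t+.045]).astype(np.float32)
        return cv2.remap(g,p[:,0].reshape(-1,1),p[:,1].reshape(-1,1),cv2.INTER_LINEAR,borderMode=cv2.BORDER_CONSTANT).ravel()
    def cost(q): return -np.clip(sm(q[0],q[1],.0625)-sm(q[0],q[1],.0675),-20,100).mean()
    G=[(cost((x0[0]+a,x0[1]+b)),x0[0]+a,x0[1]+b) for a in np.arange(-sp,sp,.003) for b in np.arange(-sp,sp,.003)]
    m=min(G); r=minimize(cost,m[1:],method="Nelder-Mead",options=dict(initial_simplex=[[m[1],m[2]],[m[1]+.003,m[2]],[m[1],m[2]+.003]])); return r.x.round(4),round(r.fun,1)
E
python3 - <<'E'
from h import *
cw,cs,ct=cam("wrist"),cam("scene"),cam("top")
print("scene0",rimfit(cs,cv2.imread("pics/scene0.png"),(.58,-.097)),"top0",rimfit(ct,cv2.imread("pics/top0.png"),(.58,-.097)))
print("now w",rimfit(cw,cw["image"],(.57,-.1)),"s",rimfit(cs,cs["image"],(.57,-.1)),"t",rimfit(ct,ct["image"],(.57,-.1)))
E
```

```text
scene0 (array([ 0.5809, -0.0958]), np.float64(-43.5)) top0 (array([ 0.5809, -0.097 ]), np.float64(-77.5))
now w (array([ 0.5671, -0.1061]), np.float64(-84.6)) s (array([ 0.5689, -0.1045]), np.float64(-40.6)) t (array([ 0.5769, -0.1103]), np.float64(-16.0))
```

>>> servo_tool --twist '[[0, 0, 0], [0, 0, 0], [0, 0, 0], [0, 0, 0], [0, 0, 0], [0, 0, 0], [0, 0, 0], [0, 0, 0]]' --dp '[[0, 0, -0.35], [0, 0, -0.67], [0.5, -0.2, -0.67], [1, -0.4, -0.67], [1.4, -0.55, -0.67], [1.7, -0.65, -0.67], [1.9, -0.75, -0.67], [2.05, -0.8, -0.67]]' --jaw '[1, 1, 1, 1, 1, 1, 1, 1]'

```text
time_s: 13.7
ee_pos: [0.606, -0.0743, 0.1337]
ee_rot: [3.14, 0.006, 0.001]
contact_force: [-6.6, -4.7, 2.6]
gripper_width: 0.18
gripper_force: 118.2
```

```bash
cat > m.py <<'E'
from h import *
import sys
s=env.read_state(); e=s["ee_pos"]; cw,cs=cam("wrist"),cam("scene")
w,cf=rimfit(cw,cw["image"],(.575,-.1)); print("t",s["time_s"],"tcp",e.round(4),"F",s["contact_force"].round(1),"rot",s["ee_rot"].round(3),"w",w,cf,"s",rimfit(cs,cs["image"],(.575,-.1)))
d=e[:2]-w; print("rel mm",(d*1e3).round(1),"r",np.hypot(*d).round(4),"ang",np.degrees(np.arctan2(d[1],d[0])).round(1))
if len(sys.argv)>1: cv2.imwrite(f"pics/{sys.argv[1]}.png",cv2.resize(cw["image"],(800,600),interpolation=cv2.INTER_CUBIC))
E
python3 m.py
```

```text
t 13.7 tcp [ 0.606  -0.0743  0.1337] F [-6.6 -4.7  2.6] rot [3.14e+00 6.00e-03 1.00e-03] w [ 0.5754 -0.1012] -61.5 s (array([ 0.5758, -0.0974]), np.float64(-37.9))
rel mm [30.6 26.9] r 0.0408 ang 41.3
```

>>> servo_tool --twist '[[0, 0, 0], [0, 0, 0], [0, 0, 0], [0, 0, 0]]' --dp '[[0.07, -0.04, 0], [0.14, -0.08, 0], [0.18, -0.11, 0], [0.18, -0.11, 0]]' --jaw '[1, 1, 1, 1]'

```text
time_s: 14.3
ee_pos: [0.6114, -0.0712, 0.1336]
ee_rot: [3.14, 0.005, 0.0]
contact_force: [-6.3, -4.5, 0.8]
gripper_width: 0.183
gripper_force: 118.1
```

```bash
python3 m.py
```

```text
t 14.3 tcp [ 0.6114 -0.0712  0.1336] F [-6.3 -4.5  0.8] rot [3.14  0.005 0.   ] w [ 0.5807 -0.0974] -61.6 s (array([ 0.5795, -0.0947]), np.float64(-37.2))
rel mm [30.7 26.2] r 0.0404 ang 40.5
```

>>> servo_tool --twist '[[0, 0, 0], [0, 0, 0], [0, 0, 0], [0, 0, 0]]' --dp '[[-0.5, 0.4, 0], [-1.08, 0.9, 0], [-1.08, 0.9, 0], [-1.08, 0.9, 0]]' --jaw '[1, 1, 1, 1]'

```text
time_s: 14.9
ee_pos: [0.5808, -0.0973, 0.1347]
ee_rot: [-3.141, -0.001, -0.001]
contact_force: [0.3, 0.1, -0.6]
gripper_width: 0.182
gripper_force: 117.7
```

```bash
python3 m.py w5
```

```text
t 14.9 tcp [ 0.5808 -0.0973  0.1347] F [ 0.3  0.1 -0.6] rot [-3.141e+00 -1.000e-03 -1.000e-03] w [ 0.5796 -0.0976] -79.9 s (array([ 0.5786, -0.095 ]), np.float64(-40.5))
rel mm [1.2 0.3] r 0.0012 ang 14.0
```

View pics/w5.png

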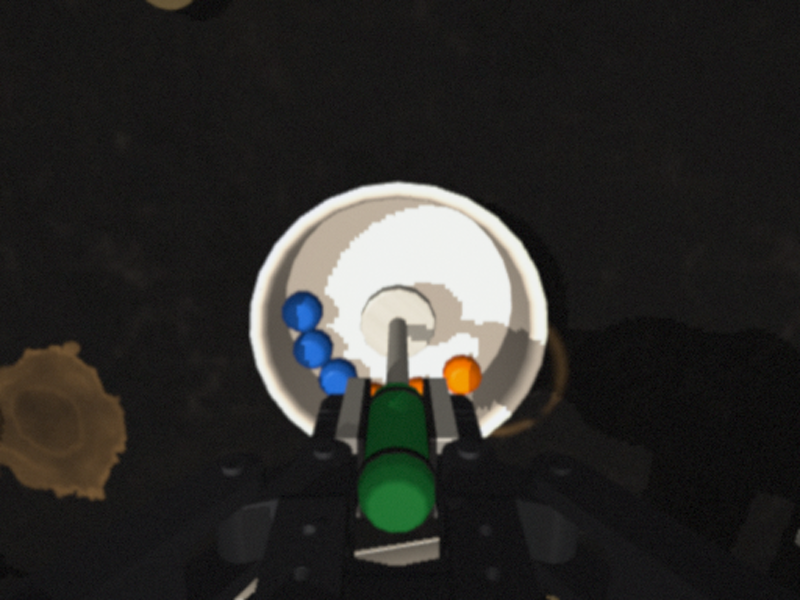

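The dish is restored. Three blue beads are on the left, around (302–338,312–378), and three orange ones are near the robot, around (378–462,375–385). I'll lower the foot in the clear right side and sweep clockwise to free the near side, then start the two rounds from there.

>>> servo_tool --twist '[[0, 0, 0], [0, 0, 0], [0, 0, 0], [0, 0, 0], [0, 0, 0], [0, 0, 0]]' --dp '[[0.3, 0.5, 0], [0.6, 1.06, 0], [0.6, 1.06, 0.1], [0.6, 1.06, 0.4], [0.6, 1.06, 0.68], [0.6, 1.06, 0.68]]' --jaw '[1, 1, 1, 1, 1, 1]'

```text
time_s: 15.75
ee_pos: [0.5981, -0.1286, 0.1132]
ee_rot: [-3.141, 0.001, 0.0]
contact_force: [0.7, 0.5, -1.4]
gripper_width: 0.188
gripper_force: 117.8
```

>>> servo_tool --twist '[[0, 0, 0], [0, 0, 0], [0, 0, 0], [0, 0, 0], [0, 0, 0], [0, 0, 0], [0, 0, 0], [0, 0, 0]]' --dp '[[-0.29, 0.12, 0], [-0.61, 0.16, 0], [-0.93, 0.12, 0], [-1.22, 0, 0], [-1.47, -0.19, 0], [-1.67, -0.45, 0], [-1.79, -0.74, 0], [-1.83, -1.06, 0]]' --jaw '[1, 1, 1, 1, 1, 1, 1, 1]'

```text
time_s: 16.75
ee_pos: [0.5433, -0.0966, 0.114]
ee_rot: [3.141, 0.0, 0.0]
contact_force: [0.9, -2.1, -0.6]
gripper_width: 0.177
gripper_force: 117.7
```

```bash
python3 m.py w6
```

```text
t 16.75 tcp [ 0.5433 -0.0966  0.114 ] F [ 0.9 -2.1 -0.6] rot [3.141 0.    0.   ] w [ 0.5793 -0.098 ] -87.1 s (array([ 0.578 , -0.0953]), np.float64(-41.8))
rel mm [-36.    1.4] r 0.036 ang 177.8
```

>>> servo_tool --twist '[[0, 0, 0], [0, 0, 0], [0, 0, 0], [0, 0, 0], [0, 0, 0], [0, 0, 0]]' --dp '[[0, 0.03, -0.4], [0, 0.03, -0.9], [0, 0.03, -0.9], [0, 0.03, -0.4], [0, 0.03, 0], [0, 0.03, 0]]' --jaw '[1, 1, 1, 1, 1, 1]'

```text
time_s: 17.6
ee_pos: [0.543, -0.098, 0.1126]
ee_rot: [-3.141, 0.002, -0.0]
contact_force: [-0.1, -0.2, -1.4]
gripper_width: 0.18
gripper_force: 117.6
```

>>> servo_tool --twist '[[0, 0, 0], [0, 0, 0], [0, 0, 0], [0, 0, 0], [0, 0, 0], [0, 0, 0], [0, 0, 0], [0, 0, 0]]' --dp '[[0.02, -0.24, 0], [0.09, -0.47, 0], [0.21, -0.68, 0], [0.36, -0.86, 0], [0.54, -1.01, 0], [0.75, -1.13, 0], [0.98, -1.2, 0], [1.22, -1.22, 0]]' --jaw '[1, 1, 1, 1, 1, 1, 1, 1]'

```text
time_s: 18.6
ee_pos: [0.5805, -0.0614, 0.1139]
ee_rot: [-3.141, 0.001, 0.0]
contact_force: [-0.9, -1.5, -0.2]
gripper_width: 0.181
gripper_force: 117.6
```

```bash
python3 m.py w7
```

```text
t 18.6 tcp [ 0.5805 -0.0614  0.1139] F [-0.9 -1.5 -0.2] rot [-3.141e+00  1.000e-03  0.000e+00] w [ 0.58   -0.0979] -70.3 s (array([ 0.5795, -0.0947]), np.float64(-37.9))
rel mm [ 0.5 36.5] r 0.0365 ang 89.2
```

>>> servo_tool --twist '[[0, 0, 0], [0, 0, 0], [0, 0, 0], [0, 0, 0], [0, 0, 0], [0, 0, 0], [0, 0, 0], [0, 0, 0]]' --dp '[[0.24, 0.02, 0], [0.47, 0.09, 0], [0.68, 0.21, 0], [0.86, 0.36, 0], [1.01, 0.54, 0], [1.13, 0.75, 0], [1.2, 0.98, 0], [1.22, 1.22, 0]]' --jaw '[1, 1, 1, 1, 1, 1, 1, 1]'

```text
time_s: 19.7
ee_pos: [0.6169, -0.0986, 0.1141]
ee_rot: [-3.141, -0.0, -0.0]
contact_force: [-0.7, 1.0, -0.9]
gripper_width: 0.183
gripper_force: 117.5
```

```bash
python3 m.py w8
```

```text
t 19.7 tcp [ 0.6169 -0.0986  0.1141] F [-0.7  1.  -0.9] rot [-3.141 -0.    -0.   ] w [ 0.5786 -0.0982] -65.1 s (array([ 0.579, -0.095]), np.float64(-37.4))
rel mm [38.3 -0.4] r 0.0383 ang -0.5
```

>>> servo_tool --twist '[[0, 0, 0], [0, 0, 0], [0, 0, 0], [0, 0, 0], [0, 0, 0], [0, 0, 0], [0, 0, 0], [0, 0, 0]]' --dp '[[-0.03, 0.24, 0], [-0.1, 0.47, 0], [-0.22, 0.68, 0], [-0.37, 0.86, 0], [-0.55, 1.01, 0], [-0.76, 1.13, 0], [-0.99, 1.19, 0], [-1.23, 1.21, 0]]' --jaw '[1, 1, 1, 1, 1, 1, 1, 1]'

```text
time_s: 20.8
ee_pos: [0.5796, -0.1345, 0.1142]
ee_rot: [3.142, -0.001, -0.0]
contact_force: [1.4, 0.7, -1.8]
gripper_width: 0.179
gripper_force: 117.5
```

```bash
python3 m.py w9
```

```text
t 20.8 tcp [ 0.5796 -0.1345  0.1142] F [ 1.4  0.7 -1.8] rot [ 3.142e+00 -1.000e-03 -0.000e+00] w [ 0.5792 -0.0979] -70.2 s (array([ 0.578 , -0.0954]), np.float64(-40.2))
rel mm [  0.4 -36.6] r 0.0366 ang -89.3
```

>>> servo_tool --twist '[[0, 0, 0], [0, 0, 0], [0, 0, 0], [0, 0, 0], [0, 0, 0], [0, 0, 0], [0, 0, 0], [0, 0, 0]]' --dp '[[-0.24, -0.02, 0], [-0.47, -0.09, 0], [-0.68, -0.21, 0], [-0.86, -0.36, 0], [-1.01, -0.54, 0], [-1.13, -0.75, 0], [-1.2, -0.98, 0], [-1.22, -1.22, 0]]' --jaw '[1, 1, 1, 1, 1, 1, 1, 1]'

```text
time_s: 21.9
ee_pos: [0.5433, -0.0975, 0.1141]
ee_rot: [3.141, -0.0, 0.0]
contact_force: [-0.0, -1.5, -0.8]
gripper_width: 0.184
gripper_force: 117.6
```

```bash
python3 m.py w10
```

```text
t 21.9 tcp [ 0.5433 -0.0975  0.1141] F [-0.  -1.5 -0.8] rot [ 3.141 -0.     0.   ] w [ 0.5793 -0.0978] -87.2 s (array([ 0.5783, -0.0953]), np.float64(-41.6))
rel mm [-36.    0.3] r 0.036 ang 179.5
```

One clean round: the gap to the wall stayed at about 3–4 mm and the dish didn't move. Second round now, by quarters, plus a small overrun.

>>> servo_tool --twist '[[0, 0, 0], [0, 0, 0], [0, 0, 0], [0, 0, 0], [0, 0, 0], [0, 0, 0], [0, 0, 0], [0, 0, 0]]' --dp '[[0.02, -0.24, 0], [0.09, -0.47, 0], [0.21, -0.68, 0], [0.36, -0.86, 0], [0.54, -1.01, 0], [0.75, -1.13, 0], [0.98, -1.2, 0], [1.22, -1.22, 0]]' --jaw '[1, 1, 1, 1, 1, 1, 1, 1]'

```text
time_s: 23.0
ee_pos: [0.5802, -0.0611, 0.1139]
ee_rot: [-3.141, 0.001, 0.0]
contact_force: [-1.7, -0.1, -1.4]
gripper_width: 0.182
gripper_force: 117.6
```

>>> servo_tool --twist '[[0, 0, 0], [0, 0, 0], [0, 0, 0], [0, 0, 0], [0, 0, 0], [0, 0, 0], [0, 0, 0], [0, 0, 0]]' --dp '[[0.24, 0.02, 0], [0.47, 0.09, 0], [0.68, 0.21, 0], [0.86, 0.36, 0], [1.01, 0.54, 0], [1.13, 0.75, 0], [1.2, 0.98, 0], [1.22, 1.22, 0]]' --jaw '[1, 1, 1, 1, 1, 1, 1, 1]'

```text
time_s: 24.0
ee_pos: [0.6166, -0.0983, 0.1141]
ee_rot: [-3.141, -0.0, -0.0]
contact_force: [-0.2, 1.5, -1.8]
gripper_width: 0.179
gripper_force: 117.5
```

```bash
python3 m.py w11
```

```text
t 24.0 tcp [ 0.6166 -0.0983  0.1141] F [-0.2  1.5 -1.8] rot [-3.141 -0.    -0.   ] w [ 0.5787 -0.0985] -64.9 s (array([ 0.5787, -0.0954]), np.float64(-37.0))
rel mm [37.9  0.2] r 0.0379 ang 0.4
```

>>> servo_tool --twist '[[0, 0, 0], [0, 0, 0], [0, 0, 0], [0, 0, 0], [0, 0, 0], [0, 0, 0], [0, 0, 0], [0, 0, 0]]' --dp '[[-0.03, 0.24, 0], [-0.1, 0.47, 0], [-0.22, 0.68, 0], [-0.37, 0.86, 0], [-0.55, 1.01, 0], [-0.76, 1.13, 0], [-0.99, 1.19, 0], [-1.23, 1.21, 0]]' --jaw '[1, 1, 1, 1, 1, 1, 1, 1]'

```text
time_s: 25.1
ee_pos: [0.5794, -0.1342, 0.1142]
ee_rot: [3.142, -0.001, -0.0]
contact_force: [0.8, 0.1, -1.0]
gripper_width: 0.182
gripper_force: 117.5
```

>>> servo_tool --twist '[[0, 0, 0], [0, 0, 0], [0, 0, 0], [0, 0, 0], [0, 0, 0], [0, 0, 0], [0, 0, 0], [0, 0, 0]]' --dp '[[-0.24, -0.02, 0], [-0.47, -0.09, 0], [-0.68, -0.21, 0], [-0.86, -0.36, 0], [-1.01, -0.54, 0], [-1.13, -0.75, 0], [-1.2, -0.98, 0], [-1.22, -1.22, 0]]' --jaw '[1, 1, 1, 1, 1, 1, 1, 1]'

```text
time_s: 26.1
ee_pos: [0.543, -0.0972, 0.1141]
ee_rot: [3.141, -0.0, 0.0]
contact_force: [1.2, -1.0, -1.1]
gripper_width: 0.177
gripper_force: 117.7
```

>>> servo_tool --twist '[[0, 0, 0], [0, 0, 0], [0, 0, 0], [0, 0, 0]]' --dp '[[0.02, -0.24, 0], [0.09, -0.47, 0], [0.13, -0.55, 0], [0.13, -0.55, 0]]' --jaw '[1, 1, 1, 1]'

```text
time_s: 26.6
ee_pos: [0.547, -0.0807, 0.114]
ee_rot: [-3.141, 0.0, 0.0]
contact_force: [0.7, 0.9, -1.0]
gripper_width: 0.179
gripper_force: 117.6
```

```bash
python3 m.py w12
```

```text
t 26.6 tcp [ 0.547  -0.0807  0.114 ] F [ 0.7  0.9 -1. ] rot [-3.141  0.     0.   ] w [ 0.5793 -0.0978] -86.4 s (array([ 0.5783, -0.0953]), np.float64(-41.7))
rel mm [-32.3  17.1] r 0.0365 ang 152.1
```

>>> servo_tool --twist '[[0, 0, 0], [0, 0, 0], [0, 0, 0], [0, 0, 0], [0, 0, 0], [0, 0, 0], [0, 0, 0], [0, 0, 0]]' --dp '[[0, 0, -0.2], [0, 0, -0.6], [0, 0, -1.2], [0, 0, -2], [0, 0, -3], [0, 0, -3.8], [-0.1, -0.8, -4], [-0.2, -2, -4]]' --jaw '[1, 1, 1, 1, 1, 1, 1, 1]'

```text
time_s: 27.7
ee_pos: [0.5418, -0.0214, 0.2368]
ee_rot: [3.141, -0.004, -0.002]
contact_force: [0.3, -0.0, -1.2]
gripper_width: 0.18
gripper_force: 117.6
```

>>> servo_tool --twist '[[0, 0, 0], [0, 0, 0], [0, 0, 0], [0, 0, 0], [0, 0, 0], [0, 0, 0], [0, 0, 0], [0, 0, 0]]' --dp '[[-0.15, -1.3, 0], [-0.3, -2.7, 0], [-0.45, -4.1, 0], [-0.6, -5.5, 0], [-0.7, -6.4, 0], [-0.73, -6.68, 0], [-0.73, -6.68, 0], [-0.73, -6.68, 0]]' --jaw '[1, 1, 1, 1, 1, 1, 1, 1]'

```text
time_s: 28.7
ee_pos: [0.5194, 0.1784, 0.2344]
ee_rot: [3.141, -0.0, -0.001]
contact_force: [-0.4, -0.4, -1.4]
gripper_width: 0.179
gripper_force: 117.6
```

Run:
```python
from h import *
c=cam("wrist"); im=c["image"].copy(); t=np.linspace(0,2*np.pi,90)
s=env.read_state(); e=s["ee_pos"]; print(e,s["ee_rot"],s["contact_force"],s["time_s"])
for x,y,r,z,col in((.5206,.178,.0435,.013,(0,0,255)),(e[0],e[1],.017,e[2]-.0965,(255,0,255))):
    p=proj(c,np.c_[x+r*np.cos(t),y+r*np.sin(t),0*t+z]); cv2.polylines(im,[p.astype(np.int32)],True,col,1)
w=im
ct=cam("top"); d=cv2.resize(ct["image"][135:195,235:305],(350,300),interpolation=cv2.INTER_CUBIC)
cv2.imwrite("pics/w13.png",np.hstack([cv2.resize(w,(400,300),interpolation=cv2.INTER_AREA),d]))
```

```text
[0.51937751 0.17832008 0.23427042] [ 3.14133619e+00 -1.80056958e-04 -1.37761228e-03] [ 0.05311226 -0.21703372 -1.16487072] 28.75
```

View pics/w13.png

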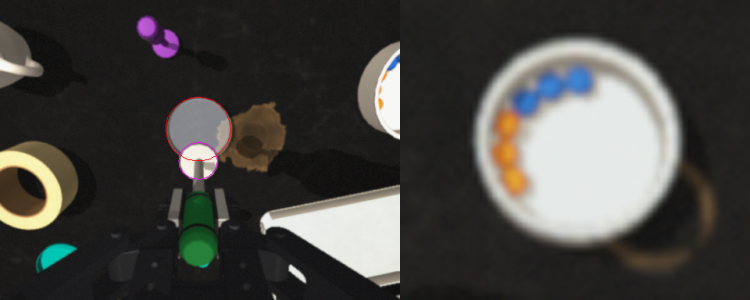

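All six beads lie in the dish, at (500–580,80–180) in the right panel, and the petri dish (red outline) is where it was. Now lowering.

>>> servo_tool --twist '[[0, 0, 0], [0, 0, 0], [0, 0, 0], [0, 0, 0], [0, 0, 0], [0, 0, 0], [0, 0, 0], [0, 0, 0]]' --dp '[[0, 0, 0.5], [0, 0, 1.4], [0, 0, 2.4], [0, 0, 3.2], [0, 0, 3.7], [0, 0, 4], [0, 0, 4.13], [0, 0, 4.13]]' --jaw '[1, 1, 1, 1, 1, 1, 1, 1]'

```text
time_s: 29.8
ee_pos: [0.5194, 0.1794, 0.1106]
ee_rot: [-3.142, -0.001, -0.0]
contact_force: [-0.1, 0.5, -0.7]
gripper_width: 0.185
gripper_force: 117.6
```

>>> servo_tool --twist '[[0, 0, 0], [0, 0, 0], [0, 0, 0], [0, 0, 0]]' --dp '[[0, 0, 0.03], [0, 0, 0.06], [0, 0, 0.06], [0, 0, 0.06]]' --jaw '[1, 1, 1, 1]'

```text
time_s: 30.3
ee_pos: [0.5192, 0.1794, 0.1085]
ee_rot: [-3.142, -0.0, -0.0]
contact_force: [-0.5, -1.3, -0.6]
gripper_width: 0.189
gripper_force: 117.6
```

>>> servo_tool --twist '[[0, 0, 0], [0, 0, 0], [0, 0, 0], [0, 0, 0]]' --dp '[[0, 0, 0.02], [0, 0, 0.03], [0, 0, 0.03], [0, 0, 0.03]]' --jaw '[1, 1, 1, 1]'

```text
time_s: 30.8
ee_pos: [0.5195, 0.1794, 0.1085]
ee_rot: [3.142, -0.001, 0.0]
contact_force: [-2.2, -0.8, 6.6]
gripper_width: 0.186
gripper_force: 118.3
```

>>> servo_tool --twist '[[0, 0, 0], [0, 0, 0], [0, 0, 0], [0, 0, 0], [0, 0, 0], [0, 0, 0], [0, 0, 0], [0, 0, 0]]' --dp '[[0, 0, 0], [0, 0, 0], [0, 0, 0], [0, 0, 0], [0, 0, 0], [0, 0, 0], [0, 0, 0], [0, 0, 0]]' --jaw '[0.8, 0.75, 0.7, 0.6, 0.5, 0.4, 0.3, 0.3]' --newtons 20

```text
time_s: 31.8
ee_pos: [0.5191, 0.1794, 0.1075]
ee_rot: [3.142, 0.0, -0.0]
contact_force: [-0.3, -0.0, -0.0]
gripper_width: 0.697
gripper_force: 0.0
```

>>> servo_tool --twist '[[0, 0, 0], [0, 0, 0], [0, 0, 0], [0, 0, 0], [0, 0, 0], [0, 0, 0], [0, 0, 0], [0, 0, 0]]' --dp '[[0, 0, -0.2], [0, 0, -0.8], [0, 0, -1.8], [0, 0, -3], [0, 0, -4.5], [0, 0, -6], [0, 0, -6.7], [0, 0, -6.7]]' --jaw '[0.3, 0.3, 0.3, 0.3, 0.3, 0.3, 0.3, 0.3]'

```text
time_s: 32.8
ee_pos: [0.5202, 0.1796, 0.3119]
ee_rot: [-3.141, -0.006, 0.0]
contact_force: [0.0, -0.4, 0.0]
gripper_width: 0.703
gripper_force: 0.0
```

Run:
```python
from h import *
c=cam("wrist"); h=cv2.cvtColor(c["image"],cv2.COLOR_BGR2HSV)
m=cv2.inRange(h,(45,80,30),(78,255,255)); n,l,s,ce=cv2.connectedComponentsWithStats(m)
print([(s[i].tolist(),ce[i].round(1)) for i in range(1,n) if s[i][4]>20], proj(c,[[.5195,.1794,.13],[.5195,.1794,.088],[.5195,.1794,.012]]).round(1))
cs,ct=cam("scene"),cam("top"); print("dish s",rimfit(cs,cs["image"],(.58,-.097)),"t",rimfit(ct,ct["image"],(.58,-.097)))
h=cv2.cvtColor(ct["image"],cv2.COLOR_BGR2HSV)
for nme,lo,hi in(("o",(5,120,100),(22,255,255)),("b",(100,120,60),(125,255,255))):
    print(nme,"px in dish",cv2.countNonZero(cv2.inRange(h,lo,hi)[140:185,250:292]))
h=cv2.cvtColor(cs["image"],cv2.COLOR_BGR2HSV); n,l,s,ce=cv2.connectedComponentsWithStats(cv2.inRange(h,(45,80,30),(78,255,255))[175:240,280:320]); print("scene green +280,175",s[1:].tolist())
print(env.read_state()["ee_pos"])
```

```text
[([246, 163, 18, 27, 376], array([254.3, 176.3]))] [[253.9 178.6]
 [253.9 169.1]
 [253.9 156.5]]
dish s (array([ 0.5775, -0.0961]), np.float64(-45.2)) t (array([ 0.5789, -0.0962]), np.float64(-77.0))
o px in dish 62
b px in dish 50
scene green +280,175 [[19, 13, 7, 17, 86]]
[0.51842021 0.17927615 0.30748312]
```

The stirrer is standing upright in the petri dish, the white dish is within about 3 mm of where it started, and the beads are all in it. Handing in.

```bash
python3 -c "
from workcell import env
print(env.sign_off())"
```

```text
the job is handed in; nothing more can be done
None
```

The job is handed in at about 33 s: two clean clockwise rounds from the near side, stirrer upright again in the petri dish, all six beads still in the white dish (orange and blue still grouped by colour), and the dish within about 3 mm of its start, though a first stirring attempt dragged it about 16 mm and I pushed it back and swept the near side clear before those rounds.

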